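# Set up a hub, bearing and driver on blocks for driving the bearing in

### The arm

A 6-joint arm with a two-finger parallel gripper is mounted at the origin on the work surface. World frame = base frame: x ahead of the robot, y to its left, z up, the work surface at z = 0. Lengths are in m, angles in rad, forces in N, time in s.
With the tool pointing down it reaches from about 0.3 to 0.775 m from the base axis. Payload 14.6 kg.
Tool frame: the origin (TCP) lies on the centre line of the jaws, within the pads' length; the fingertips stand 19 mm ahead of it and the grasp point (between the pads) is the TCP; y points along the fingers, x is the direction in which the jaws open and shut, and the axes are right-handed (so a half turn about y gives the same grasp; the last joint's range is limited). The gripper opens to 94 mm and grips with 3 to 60 N. Pads are 16 mm wide; open, the fingers measure 119 mm over their backs; the gripper's body (75 mm by 177 mm) begins 78 mm behind the grasp point.
Start: joints at [1.069, 0.3, 1.521, -0, 1.321, -0.067], TCP at [0.232, 0.499, 0.224] pointing down, gripper open.
Joint ranges: [-3.03, 3.03], [-0.79, 2.21], [0.23, 2.52], [-1.04, 4.18], [0, 3.07], [-2.55, 2.55]. Speed limits (rad/s): [2.22, 2.22, 2.57, 3.14, 3.14, 3.14].

### API

Orientations are given as [roll, pitch, yaw] about the fixed x, y, z axes, in that order (R = Rz(yaw) Ry(pitch) Rx(roll)).
In Python, from station import ctrl, optics gives the robot as it stands.
- The arm moves only by the tool jog_arm, never from a script. Its argument "targets" is a list of rows, each a list of 3 entries, a list of its own where there are three numbers: the finger opening in cm, from 0 to 9.4, then the shift along the tool's x, y, z in cm, then the turn about the tool's y in rad. A call has 1 to 10 rows; each row is the pose to reach, as a shift and turn from the pose commanded when the call began, along the tool's axes at that moment; what a row does not reach only later rows make up. A row lasts 1/10 s, in which the tool goes at most 50 mm and 8.59 degrees, less where a joint would pass 70% of its speed; a pose out of reach is approached as far as the arm can. A call with a gripper value outside its range is refused whole. The fingers move at their own pace and stop on an object; "grip_force" is the grip in N (left out, the last holds). Time passes only in rows, so rows that repeat a pose let the fingers close. It gives the time, the measured TCP pose, the force and the opening at its end, in the units of the state.
- ctrl.get_obs(): the state, without advancing time (a new reading comes with each control period).
- optics.camera(name): name is "scene" or "side" or "wrist"; returns a dict with "img" (480x640x3 uint8, red, green, blue), "range_z" (480x640 float32, m along the optical axis (not along the pixel's ray), 0 where there is no reading), "camera_matrix" (3x3 intrinsics, pixels), "world_to_cam" (4x4, takes a point from world to camera coordinates); the wrist camera has in their place "mount" (4x4, takes a point from camera to tool coordinates, whose origin is the TCP and whose axes are the tool frame's). Camera axes: x right, y up, looking along -z (the intrinsics and any distortion apply to the point x, -y, -z); pixel columns grow to the right and rows downward; lengths in m; the calibration is good to about 2 mm. A picture is of the moment at which its call begins: read the wrist's pose just before it.
- ctrl.hand_in(): hands the job in, once; it reports no verdict.
The state is a dict: "time_s": time; "qpos": joint angles; "joint_vel": joint speeds; "tau": joint torques, N m; "ee_pos": TCP position; "eef_rot": TCP orientation; "force": force on the tool from outside, world axes, zero at the start; "moment": the same for the moment, N m; "grip_width": finger opening in m.
Only numpy, scipy, OpenCV 4.12 (cv2) and the standard library are available. Lean on these libraries where they do the work, as an engineer would, in place of code of your own. Each camera call takes 0.05 s, during which the arm holds its last target. There are 200 camera calls.

### The job

Set up the hub on the steel plate for driving its new bearing in: stand the two steel blocks flat on the plate, one to the left and one to the right of its middle, parallel to each other and square to the plate, with a gap of about 60 mm between them, and rest the hub's flange level across both, boss up, over the middle of the plate, its spigot hanging in the gap. Then lay the bearing level in the mouth of the hub's bore and stand on it, centred and handle up, the driver whose disc reaches out to the bearing's outer ring, not the narrow one. Set the parts down without dropping them, let everything go, and leave the narrow driver, the hammer and the grease tin where they are.

Things in the scene. Friction and masses are not known exactly. Their poses are not given: they have to be found in the camera images.
- plate: Flat dark steel plate fixed on the bench, 220 mm (its x) by 280 mm (its y) and 12 mm thick, with a bolt head at each corner. Origin: centre of its underside, on the bench top. At zero yaw its x points away from the robot and its y to the robot's left; it is turned by at most 20 degrees.
- block_a: One of two equal bright steel blocks, 100 mm long (its x), 30 mm wide (its y), 30 mm high, 0.7 kg. Origin: centre of its underside. Either may go on either side. At the start all parts stand on a black rubber mat 3 mm thick, in two rows of three; the blocks' length then points roughly away from the robot.
- block_b: The other steel block, the same as block_a.
- hub: Aluminium wheel hub, 0.4 kg, standing boss up. Origin: centre of its underside, z up. From below: spigot 46 mm across (z 0-10), flange 104 mm across with four holes (z 10-20), round boss 62 mm across (z 20-52). The bore mouth in its top tapers from 53 mm across at z 52 to 49.5 mm at z 48, where the bearing comes to rest level on a small step.
- bearing: Sealed ball bearing lying flat, a ring 47 mm across, 20 mm bore, 18 mm thick, 0.14 kg: bright outer and inner rings, black seal between. Both faces alike. Origin: centre of its underside, z up. Seated in the hub, its underside is 4 mm below and its top 14 mm above the top of the boss.
- driver_wide: The wide driver: turned aluminium, a disc 46 mm in diameter and 14 mm thick with a round stub handle 20 mm in diameter standing 50 mm above it (64 mm high in all), about 0.11 kg. Origin: centre of the disc's underside, z up along the handle; starts standing on its disc.
- driver_narrow: The narrow driver, not wanted here: the same height and handle, but its disc is only 28 mm in diameter. Origin: centre of the disc's underside.
- hammer: Hammer with a wooden handle, 300 mm long, lying on the bench beyond the work. Origin: middle of its length, on the bench. Not to be disturbed.
- grease_tin: Round red grease tin with a bright lid, 80 mm in diameter, 68 mm high, standing beyond the work. Origin: centre of its underside. Not to be disturbed.
There are look-alikes about, which are no part of the job. What is shaped like the block_b but purple is not meant.

How it is judged:
By the outcome, as a careful person would: the job done as asked, in the order asked, and still so for the second after the job is handed in, with the robot touching nothing.
It also fails if it takes over 139 s, if anything falls off the work surface, if the arm or the gripper's body presses on something with over 40 N, if the wrist force passes 120 N, or if a joint passes its speed limit or range.

## Working session

There is one attempt and no reset: what is moved stays moved. The work goes in short steps, Python scripts to look and compute and a tool call to move; the robot and the scene stay as the last step left them, time stands still between calls to the robot, and variables do not carry over. Pictures are saved under pics/ and viewed, about 12 in all and at most 16, crops included, and the job is handed in when it is done.

Besides the shell and the picture viewer there is one more tool, called after "Request:" in YAML: its name, and indented under it one key for each argument. jog_arm: Moves the arm, as the interface text tells. Its arguments: {"type":"object","properties":{"targets":{"type":"array","items":{"type":"array"}},"grip_force":{"type":"number"}},"required":["targets"]}

```bash
mkdir -p pics; ls; python3 - <<'E'
from station import ctrl, optics
import numpy as np, cv2
o=ctrl.get_obs(); print({k:np.round(v,4).tolist() if not isinstance(v,str) else v for k,v in o.items()})
for n in("scene","side"):
    c=optics.camera(n); np.savez(f"{n}0.npz",**c)
    cv2.imwrite(f"pics/{n}0.png",c["img"][:,:,::-1])
    W=np.linalg.inv(c["world_to_cam"]); print(n,c["camera_matrix"].round(1).tolist(),W[:3].round(3).tolist(),[k for k in c])
E
```

```text
pics
{'time_s': 0.0, 'qpos': [1.0694, 0.3005, 1.5216, -0.0, 1.3207, -0.0666], 'joint_vel': [-0.0, -0.0003, -0.0015, 0.0007, 0.0003, -0.0016], 'tau': [-0.0004, -53.1791, -35.2743, 0.0709, 0.0243, -0.0001], 'ee_pos': [0.2315, 0.4986, 0.2239], 'eef_rot': [-1.5707, 0.0012, 1.136], 'force': [-0.5433, 0.2765, 0.2373], 'moment': [-0.0179, 0.0501, 0.0109], 'grip_width': 0.0938}
scene [[608.9, 0.0, 321.9], [0.0, 608.9, 234.5], [0.0, 0.0, 1.0]] [[-0.84, -0.432, 0.328, 0.981], [0.542, -0.68, 0.494, 0.813], [0.01, 0.593, 0.805, 1.292]] ['img', 'range_z', 'camera_matrix', 'world_to_cam']
side [[459.5, 0.0, 320.2], [0.0, 459.5, 240.4], [0.0, 0.0, 1.0]] [[-0.958, 0.148, -0.245, 0.24], [-0.286, -0.473, 0.833, 0.8], [0.007, 0.869, 0.495, 0.474]] ['img', 'range_z', 'camera_matrix', 'world_to_cam']
```

View pics/scene0.png

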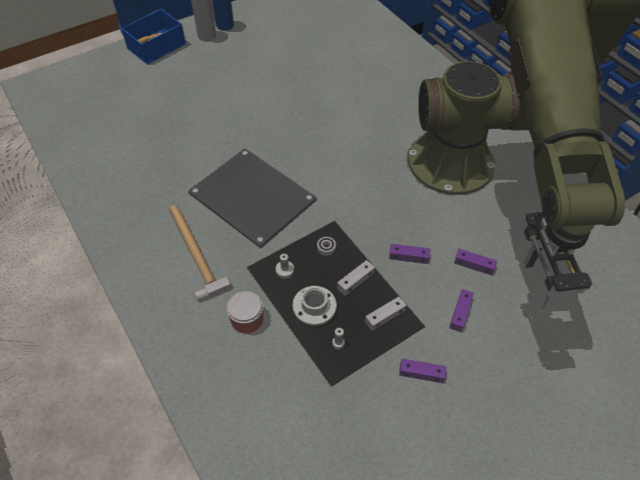

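View pics/side0.png

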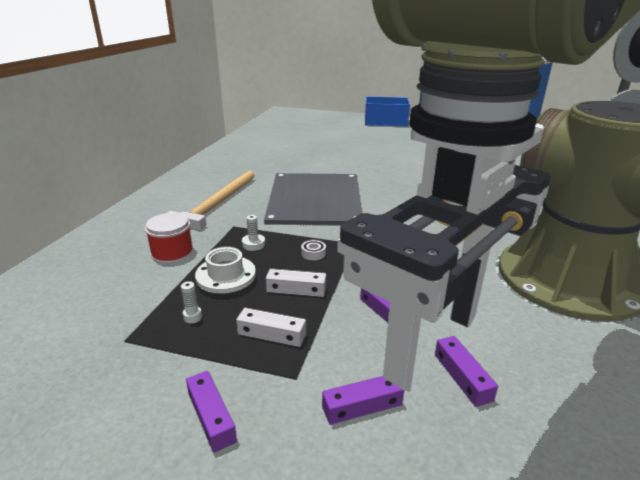

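The scene view shows the plate at (252,195) and the black mat with two rows of three. On the mat are the bearing (326,245), bright blocks (356,277) and (386,313), wide driver (285,267), hub (314,304) and narrow driver (338,340).

Look-alikes:
- **Blocks:** four purple blocks at (410,254), (476,261), (462,310) and (423,370). I want the two bright ones on the mat.
- **Driver:** the narrow one at (338,340). I want the one at (285,267).

Next I'll measure and take a close crop.

```bash
cat > h.py <<'E'
from station import ctrl, optics
import numpy as np, cv2
from scipy.spatial.transform import Rotation as Ro
def tool():
    o=ctrl.get_obs(); T=np.eye(4); T[:3,:3]=Ro.from_euler('xyz',o["eef_rot"]).as_matrix(); T[:3,3]=o["ee_pos"]; return T,o
def cloud(c,T=None):
    K=c["camera_matrix"]; z=c["range_z"].astype(float); v,u=np.mgrid[:480,:640]
    p=np.stack([(u-K[0,2])/K[0,0]*z,-(v-K[1,2])/K[1,1]*z,-z,np.ones_like(z)],-1)
    M=T@c["mount"] if T is not None else np.linalg.inv(c["world_to_cam"])
    w=(p@M.T)[...,:3]; w[z==0]=np.nan; return w
def rect(P):
    (c,s,a)=cv2.minAreaRect((P[:,:2]*1000).astype(np.float32)); 
    if s[0]<s[1]: s=s[::-1]; a+=90
    return np.round(c,1),np.round(s,1),round((a+90)%180-90,1)
def comps(w,mask,n=25):
    k,l,st,ce=cv2.connectedComponentsWithStats(mask.astype(np.uint8))
    return [(ce[i].round(),w[l==i]) for i in range(1,k) if st[i,4]>=n]
E
python3 - <<'E'
from h import *
for n in("scene","side"):
    c=dict(np.load(n+"0.npz")); w=cloud(c); z=w[...,2]
    hs=cv2.cvtColor(c["img"],cv2.COLOR_RGB2HSV)
    m=(z>.0085)&(z<.09)&(w[...,0]>.25)&(w[...,0]<1)&(np.abs(w[...,1])<.6)
    print(n)
    for ce,P in comps(w,m):
        zt=np.percentile(P[:,2],97); print(ce,len(P),"ztop",(zt*1000).round(1),"all",*rect(P),"top",*rect(P[P[:,2]>zt-.006]))
    for lo,hi in((-.004,.001),(.001,.006)): pass
    k=(z>-.01)&(z<.01)&(c["img"].max(2)<35)&(w[...,1]>-.1)
    for ce,P in comps(w,k,800): print("mat",ce,len(P),(np.median(P[:,2])*1000).round(1),*rect(P))
c=dict(np.load("scene0.npz")); cv2.imwrite("pics/crop0.png",cv2.resize(c["img"][140:390,180:440,::-1],None,fx=2.4,fy=2.4,interpolation=cv2.INTER_CUBIC))
E
```

```text
scene
[252. 196.] 5561 ztop 17.8 all [ 547.1 -192.1] [286.2 227.1] -74.0 top [ 548.8 -189.9] [283.3 222.8] -74.2
[198. 259.] 1267 ztop 29.4 all [ 769.4 -111.5] [305.9  87.7] 86.9 top [ 761.4 -109.5] [300.5  86.8] 83.5
[326. 245.] 244 ztop 24.9 all [471.8  63.4] [51.6 45.3] 62.7 top [472.5  64.6] [48.2 43.7] 57.4
[409. 253.] 566 ztop 34.7 all [307.4 199.5] [100.   36.3] -40.3 top [307.5 200.1] [98.9 33.4] -40.7
[284. 267.] 294 ztop 68.9 all [598.1  68.7] [46.3 44.5] -11.5 top [598.3  67.7] [19.  16.9] -67.9
[355. 277.] 592 ztop 37.8 all [466.1 180.4] [102.4  49.5] 10.3 top [464.6 188.2] [98.6 32.1] 8.9
[314. 305.] 1378 ztop 56.5 all [593.2 198.4] [107. 103.] 23.8 top [593.5 198.1] [62.4 58.8] 57.0
[461. 310.] 527 ztop 34.4 all [303.5 397.3] [103.5  30.3] 34.4 top [302.7 396.8] [100.7  29.4] 34.4
[245. 311.] 1216 ztop 72.1 all [743.4 136.4] [81.6 79.6] -18.1 top [742.7 135.8] [78.  73.7] 62.6
[385. 313.] 649 ztop 37.6 all [461.4 306.8] [102.8  34.1] 0.9 top [462.1 307.8] [99.6 31.4] 0.4
[338. 339.] 193 ztop 69.7 all [597.6 310. ] [27.5 23.7] -28.1 top [596.6 307.6] [19.2 15.7] 56.9
[42
[... 496 characters left out ...]
1] -54.5
[225. 271.] 2076 ztop 55.4 all [586.4 203.7] [103.2  90.4] 31.5 top [590.4 198.1] [63.3 60. ] -64.8
[296. 281.] 1262 ztop 34.5 all [462.  187.1] [100.1  33.7] 8.9 top [461.9 186.8] [99.4 32.9] 9.2
[190. 302.] 557 ztop 67.5 all [592.2 309. ] [27.3 23.1] 40.3 top [593.9 307.8] [19.1 18. ] 17.3
[376. 302.] 385 ztop 31.0 all [319.9 198.7] [75.1 13.2] -41.1 top [319.1 199.4] [72.8 12.9] -40.7
[272. 326.] 1697 ztop 34.5 all [459.3 307.5] [100.1  33.5] -0.4 top [459.4 307.3] [100.1  33. ] -0.5
[211. 409.] 2108 ztop 31.6 all [475.1 468.1] [101.3  30.5] -43.3 top [475. 468.] [101.3  30.1] -43.3
[360. 397.] 2295 ztop 31.6 all [300.2 397.5] [100.2  32.2] 34.6 top [300.5 397. ] [99.8 31.3] 34.2
```

View pics/crop0.png

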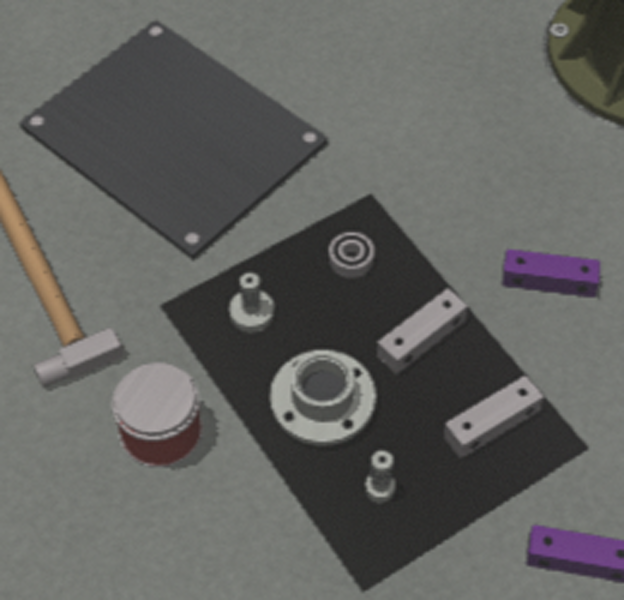

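The crop confirms the choices. The bright blocks are on the mat, the wide driver is at crop (250,305) and the narrow one at crop (380,480). Side and scene measurements agree within about 4 mm, and the sizes match. I'll refine with the wrist camera above the first block.

```bash
cat >> h.py <<'E'
def go(x,y,z,yaw,note=""):
    "shift (cm) in tool axes and turn about tool y to a world TCP target (mm, deg)"
    T,o=tool(); s=T[:3,:3].T@(np.array([x,y,z])/1000-T[:3,3])*100
    cur=np.arctan2(T[1,0],T[0,0]); t=-(np.radians(yaw)-cur); t=(t+np.pi)%(2*np.pi)-np.pi
    print(note,"t",round(o["time_s"],2),"shift",s.round(2).tolist(),"turn",round(t,3),"rows>=",int(np.ceil(max(np.linalg.norm(s)/5,abs(t)/.15))))
def wrist(name=None):
    T,o=tool(); c=optics.camera("wrist"); w=cloud(c,T)
    if name: cv2.imwrite(f"pics/{name}.png",c["img"][:,:,::-1])
    return c,w,T
E
python3 - <<'E'
from h import *
go(463,188,220,99)
c=optics.camera("wrist");print(c["mount"].round(3).tolist(),c["camera_matrix"].round(0).tolist())
E
```

```text
t 0.1 shift [-18.42, 0.41, -34.07] turn -0.592 rows>= 8
[[1.0, -0.0, 0.001, 0.0], [0.001, 0.252, -0.968, -0.16], [0.0, 0.968, 0.252, 0.074], [0.0, 0.0, 0.0, 1.0]] [[353.0, 0.0, 320.0], [0.0, 353.0, 239.0], [0.0, 0.0, 1.0]]
```

Request:
jog_arm:
  targets:
    - [9.4,[-18.4,0.4,-34.1],-0.592]
    - [9.4,[-18.4,0.4,-34.1],-0.592]
    - [9.4,[-18.4,0.4,-34.1],-0.592]
    - [9.4,[-18.4,0.4,-34.1],-0.592]
    - [9.4,[-18.4,0.4,-34.1],-0.592]
    - [9.4,[-18.4,0.4,-34.1],-0.592]
    - [9.4,[-18.4,0.4,-34.1],-0.592]
    - [9.4,[-18.4,0.4,-34.1],-0.592]
    - [9.4,[-18.4,0.4,-34.1],-0.592]
    - [9.4,[-18.4,0.4,-34.1],-0.592]

```text
time_s: 1.15
ee_pos: [0.4638, 0.1874, 0.2201]
eef_rot: [-1.57, 0.0, 1.725]
force: [-0.9, 0.2, 0.4]
grip_width: 0.094
```

```bash
python3 - <<'E'
from h import *
c,w,T=wrist("w1"); print(T[:3].round(4).tolist())
z=w[...,2]; m=(z>.0085)&(z<.09)
for ce,P in comps(w,m,200):
    zt=np.percentile(P[:,2],97); print(ce,len(P),"ztop",(zt*1000).round(1),"all",*rect(P),"top",*rect(P[P[:,2]>zt-.005]))
print("floor",np.nanmedian(z[z<.0085])*1000)
E
```

```text
[[-0.1541, -0.0007, -0.9881, 0.4638], [0.9881, -0.0001, -0.1541, 0.1874], [-0.0, -1.0, 0.0007, 0.2201]]
[361.  55.] 4168 ztop 31.4 all [305.8 199.3] [99.8 30.6] -41.1 top [305.6 199.2] [99.7 30.3] -41.1
[564.  86.] 5118 ztop 31.1 all [301.3 396.7] [99.8 32. ] 34.7 top [301.2 396.8] [99.9 31.4] 35.1
[ 46. 229.] 17075 ztop 13.7 all [ 525.5 -118. ] [220.  128.6] 15.7 top [ 525.5 -118. ] [220.  128.6] 15.7
[320. 219.] 2910 ztop 34.3 all [462.8 186.7] [99.8 29.6] 9.4 top [463.1 186.7] [99.3 29.6] 9.4
[202. 207.] 1551 ztop 22.2 all [470.   64.6] [47.2 46.4] -38.4 top [470.2  64.4] [46.7 46.4] -38.4
[435. 229.] 3134 ztop 34.1 all [458.6 306.8] [96.3 31. ] 0.9 top [458.  306.9] [95.1 30.8] 1.1
[576. 269.] 3763 ztop 31.0 all [475.8 467.6] [100.7  32.2] -43.4 top [475.6 467.5] [100.3  32. ] -43.9
[312. 324.] 5400 ztop 55.2 all [580.1 195.8] [102.9  82.1] -81.2 top [581.3 196.3] [60.4 42.7] -81.5
[405. 344.] 511 ztop 48.8 all [592.2 305.7] [27.2 22.7] -60.6 top [586.9 305.8] [15.7  4.9] -77.4
[242. 427.] 3005 ztop 68.6 all [718.6 137.5] [80.6 37.2] 82.5 top [712.8 130.8] [65.8 19.6] -81.4
[162. 436.] 267 ztop 27.0 all [761.1  34.5] [52.5 10.4] -6.8 top [757.   35.9] [44.3  9.9] -9.9
floor 0.3310371417947766
```

View pics/w1.png

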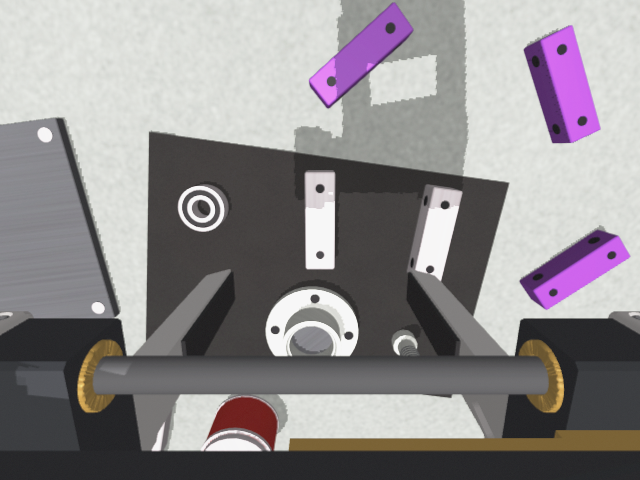

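The wrist view agrees with the fixed cameras. Block 1 at pixel (320,219) is at (463,187) mm, yaw 9.4°, 99.8 × 29.6, with its top at 34. Now picking it.

Request:
jog_arm:
  targets:
    - [9.4,[0,5,0.1],-0.01]
    - [9.4,[0,10,0.1],-0.01]
    - [9.4,[0,14,0.1],-0.01]
    - [9.4,[0,17,0.1],-0.01]
    - [9.4,[0,18.5,0.1],-0.01]
    - [9.4,[0,19.3,0.1],-0.01]
    - [9.4,[0,19.3,0.1],-0.01]
    - [9.4,[0,19.3,0.1],-0.01]
    - [2,[0,19.3,0.1],-0.01]
    - [2,[0,19.3,0.1],-0.01]
  grip_force: 30

```text
time_s: 2.2
ee_pos: [0.4628, 0.1884, 0.0282]
eef_rot: [-1.572, -0.0, 1.738]
force: [-1.1, 0.4, -0.7]
grip_width: 0.0815
```

Request:
jog_arm:
  targets:
    - [2,[0,0,0],0]
    - [2,[0,0,0],0]
    - [2,[0,0,0],0]
    - [2,[0,0,0],0]
    - [2,[0,0,0],0]
    - [2,[0,0,0],0]
    - [2,[0,0,0],0]
    - [2,[0,0,0],0]

```text
time_s: 3.0
ee_pos: [0.4625, 0.188, 0.0274]
eef_rot: [-1.571, 0.0, 1.738]
force: [0.5, -2.9, 1.3]
grip_width: 0.0298
```

```bash
python3 - <<'E'
from h import *
go(570,-180,220,105.7)
E
```

```text
t 3.0 shift [-38.08, -19.25, -4.48] turn -0.107 rows>= 9
```

Request:
jog_arm:
  targets:
    - [2,[0,-2,0],0]
    - [2,[0,-6,0],0]
    - [2,[-3,-10,-0.4],0]
    - [2,[-8,-14,-1],-0.05]
    - [2,[-12,-17,-1.5],-0.107]
    - [2,[-17,-19.2,-2],-0.107]
    - [2,[-22,-19.2,-3],-0.107]
    - [2,[-27,-19.2,-3.5],-0.107]
    - [2,[-32,-19.2,-4],-0.107]
    - [2,[-36,-19.2,-4.5],-0.107]

```text
time_s: 4.0
ee_pos: [0.5639, -0.1522, 0.2185]
eef_rot: [-1.57, -0.001, 1.845]
force: [1.5, 0.4, -7.2]
grip_width: 0.0296
```

Request:
jog_arm:
  targets:
    - [2,[-2,0,0],0]
    - [2,[-2,0,0],0]
    - [2,[-2,0,0],0]
    - [2,[-2,0,0],0]

```text
time_s: 4.4
ee_pos: [0.5693, -0.1686, 0.219]
eef_rot: [-1.57, -0.001, 1.846]
force: [0.2, 0.8, -7.5]
grip_width: 0.0298
```

```bash
python3 - <<'E'
from h import *
print(ctrl.get_obs()["grip_width"])
c,w,T=wrist("w2"); print(T[:3,3].round(4).tolist(), np.degrees(np.arctan2(T[1,0],T[0,0])))
z=w[...,2]; print(np.nanmedian(z[(z<.005)]),np.nanmedian(z[(z<.02)&(z>.008)]))
for ce,P in comps(w,(z>.0075)&(z<.025),400): print(ce,len(P),*rect(P))
# bolts: bright blobs on plate
g=c["img"].min(2); m=(g>150)&(z>.008)&(z<.03)
for ce,P in comps(w,m,15): print("bright",ce,len(P),(np.mean(P,0)*1000).round(1))
E
```

```text
0.02981644762953012
[0.5693, -0.1686, 0.219] 105.76047685227674
0.00027723392569839467 0.012022805700506511
[301. 172.] 49955 [ 546.4 -192.6] [280.3 219.6] -73.9
[564. 188.] 1893 [470.4  63.7] [47.4 46.7] -63.7
[512. 295.] 1047 [595.7  64.8] [45.4 42.4] -21.5
[604. 313.] 2237 [586.7 166.3] [99.  43.6] -9.8
bright [166.  79.] 17 [ 477.5 -348.5   11.6]
bright [346.  78.] 18 [ 429.5 -182.2   10.9]
bright [373.  78.] 17 [ 422.4 -156.7   11.3]
bright [435.  78.] 25 [406.3 -99.3  11.5]
bright [173.  95.] 206 [ 490.  -339.1   12.6]
bright [430.  94.] 209 [421.4 -98.5  12.2]
bright [567. 188.] 532 [469.6  63.5  20.6]
bright [567. 190.] 344 [470.5  63.9  20.5]
bright [191. 279.] 145 [ 673.  -287.    12.5]
bright [417. 278.] 142 [604.1 -46.6  12.3]
bright [514. 297.] 801 [594.7  62.2  16.7]
bright [606. 315.] 1580 [586.3 165.1  22.6]
bright [353. 399.] 287 [765.  -73.3  24.5]
```

View pics/w2.png

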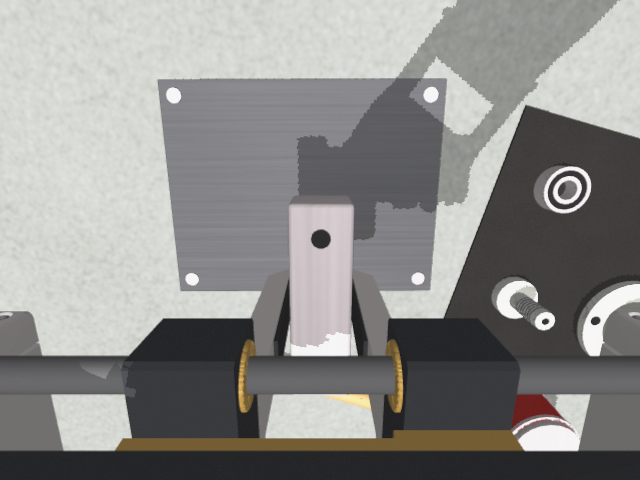

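The wrist view shows the whole plate, with bolts at (173,95), (430,94), (191,279) and (417,278). From those, the plate centre is (546.8,-192.7) mm, yaw 16°. The block is held square.

```bash
cat >> h.py <<'E'
C=np.array([546.8,-192.7]); A=np.radians(16.0); EY=np.array([-np.sin(A),np.cos(A)]); EX=np.array([np.cos(A),np.sin(A)])
E
python3 - <<'E'
from h import *
p=C-45*EY; print(p,C+45*EY); go(*p,37.0,106.0)
E
```

```text
[ 559.20368101 -235.95677632] [ 534.39631899 -149.44322368]
 t 4.45 shift [-6.22, 18.22, 2.8] turn -0.004 rows>= 4
```

Request:
jog_arm:
  targets:
    - [2,[-5.5,2,2.8],0]
    - [2,[-5.5,6,2.8],0]
    - [2,[-5.5,10,2.8],0]
    - [2,[-5.5,14,2.8],0]
    - [2,[-5.5,15,2.8],0]
    - [2,[-5.5,15,2.8],0]
    - [2,[-5.5,15,2.8],0]
    - [2,[-5.5,15,2.8],0]

```text
time_s: 5.25
ee_pos: [0.5586, -0.2304, 0.0719]
eef_rot: [-1.574, 0.002, 1.845]
force: [1.1, 0.2, -6.4]
grip_width: 0.0296
```

```bash
python3 - <<'E'
from h import *
p=C-45*EY; go(*p,37.0,106.0); print(tool()[1]["ee_pos"],tool()[1]["joint_vel"])
E
```

```text
t 5.25 shift [-0.54, 3.49, 0.1] turn -0.005 rows>= 1
[ 0.55856994 -0.23039657  0.07186011] [-4.16806459e-03  3.46527204e-03  6.65073230e-03  1.05220258e-03
 -4.46181818e-03  2.92427236e-05]
```

Request:
jog_arm:
  targets:
    - [2,[-0.3,1,0.1],-0.005]
    - [2,[-0.5,2,0.1],-0.005]
    - [2,[-0.54,2.8,0.1],-0.005]
    - [2,[-0.54,3.2,0.1],-0.005]
    - [2,[-0.54,3.4,0.1],-0.005]
    - [2,[-0.54,3.45,0.1],-0.005]
    - [2,[-0.54,3.5,0.1],-0.005]
    - [2,[-0.54,3.5,0.1],-0.005]

```text
time_s: 6.05
ee_pos: [0.5576, -0.2356, 0.0364]
eef_rot: [-1.57, -0.0, 1.85]
force: [-15.6, 6.7, 20.5]
grip_width: 0.0297
```

Request:
jog_arm:
  targets:
    - [3.6,[0,0,0],0]
    - [4.5,[0,0,0],0]
    - [5.5,[0,0,0],0]
    - [6,[0,0,0],0]
    - [6,[0,-3,0],0]
    - [6,[0,-7,0],0]
    - [9.4,[0,-11,0],0]
    - [9.4,[0,-14,0],0]
    - [9.4,[0,-14,0],0]
    - [9.4,[0,-14,0],0]

```text
time_s: 7.05
ee_pos: [0.558, -0.2356, 0.1744]
eef_rot: [-1.571, 0.0, 1.85]
force: [0.2, -0.3, -0.3]
grip_width: 0.089
```

```bash
python3 - <<'E'
from h import *
c,w,T=wrist(); z=w[...,2]
for ce,P in comps(w,(z>.037)&(z<.047),200): print(ce,len(P),np.median(P[:,2]),*rect(P))
go(462,307,150,90.7)
E
```

```text
[321. 232.] 3922 0.04189768673723668 [ 557.6 -235. ] [99.9 30. ] 15.8
 t 7.1 shift [54.78, 2.38, -5.76] turn 0.267 rows>= 12
```

Request:
jog_arm:
  targets:
    - [9.4,[5,0,-0.5],0.05]
    - [9.4,[10,0,-1],0.1]
    - [9.4,[15,0,-1.5],0.15]
    - [9.4,[20,0.5,-2],0.2]
    - [9.4,[25,0.5,-2.5],0.267]
    - [9.4,[30,1,-3],0.267]
    - [9.4,[35,1,-3.5],0.267]
    - [9.4,[40,1.5,-4],0.267]
    - [9.4,[45,2,-4.5],0.267]
    - [9.4,[50,2.4,-5.2],0.267]

```text
time_s: 8.1
ee_pos: [0.4693, 0.2572, 0.1491]
eef_rot: [-1.569, 0.001, 1.583]
force: [1.7, -0.5, 0.1]
grip_width: 0.0939
```

Request:
jog_arm:
  targets:
    - [9.4,[4.6,0,-0.8],0]
    - [9.4,[4.6,0,-0.8],0]
    - [9.4,[4.6,0,-0.8],0]
    - [9.4,[4.6,0,-0.8],0]
    - [9.4,[4.6,0,-0.8],0]
    - [9.4,[4.6,0,-0.8],0]

```text
time_s: 8.7
ee_pos: [0.4783, 0.3007, 0.1508]
eef_rot: [-1.571, 0.0, 1.582]
force: [0.2, 0.2, 0.3]
grip_width: 0.0937
```

```bash
python3 - <<'E'
from h import *
c,w,T=wrist(); z=w[...,2]
for ce,P in comps(w,(z>.028)&(z<.037),200): print(ce,len(P),np.median(P[:,2]),*rect(P))
print(T[:3,3]);go(460,307,27.5,90.7)
E
```

```text
[161.  29.] 3237 0.029986263057295237 [319.9 187.9] [63.  30.9] -41.0
[476.  30.] 3005 0.029814395255122916 [318.9 409. ] [57.1 30.3] 34.7
[328. 215.] 4518 0.03291170651907416 [460.3 307.3] [99.4 30. ] 0.7
[524. 237.] 4205 0.029768699290915412 [475.8 467.8] [99.3 31.1] -43.4
[0.47834247 0.30074837 0.15079235]
 t 8.75 shift [0.63, 12.33, 1.83] turn -0.001 rows>= 3
```

Request:
jog_arm:
  targets:
    - [9.4,[0.6,4,1.8],0]
    - [9.4,[0.6,8,1.8],0]
    - [9.4,[0.6,10.5,1.8],0]
    - [9.4,[0.6,12,1.8],0]
    - [9.4,[0.6,12.3,1.8],0]
    - [6,[0.6,12.3,1.8],0]
    - [2,[0.6,12.3,1.8],0]
    - [2,[0.6,12.3,1.8],0]
    - [2,[0.6,12.3,1.8],0]
    - [2,[0.6,12.3,1.8],0]

```text
time_s: 9.75
ee_pos: [0.4602, 0.3075, 0.0282]
eef_rot: [-1.571, -0.0, 1.583]
force: [-0.1, -0.1, -0.3]
grip_width: 0.0572
```

Request:
jog_arm:
  targets:
    - [2,[0,0,0],0]
    - [2,[0,0,0],0]
    - [2,[0,0,0],0]
    - [2,[0,0,0],0]
    - [2,[0,0,0],0]
    - [2,[0,0,0],0]

```text
time_s: 10.35
ee_pos: [0.46, 0.3073, 0.0277]
eef_rot: [-1.571, 0.0, 1.583]
force: [-1.2, -1.6, 1.9]
grip_width: 0.0297
```

```bash
python3 - <<'E'
from h import *
go(533,-148.5,170,106)
E
```

```text
t 10.35 shift [-45.67, -14.22, -6.74] turn -0.267 rows>= 10
```

Request:
jog_arm:
  targets:
    - [2,[0,-2,0],0]
    - [2,[0,-6,0],0]
    - [2,[-2,-10,0],0]
    - [2,[-6,-13,-1],-0.05]
    - [2,[-11,-14.2,-2],-0.1]
    - [2,[-16,-14.2,-3],-0.15]
    - [2,[-21,-14.2,-4],-0.2]
    - [2,[-26,-14.2,-5],-0.267]
    - [2,[-31,-14.2,-6],-0.267]
    - [2,[-36,-14.2,-6.7],-0.267]

```text
time_s: 11.35
ee_pos: [0.5299, -0.0461, 0.169]
eef_rot: [-1.57, -0.001, 1.85]
force: [0.8, 0.8, -6.8]
grip_width: 0.0299
```

Request:
jog_arm:
  targets:
    - [2,[-4.7,0,1.3],0]
    - [2,[-9.3,0,2.5],0]
    - [2,[-9.3,0,2.5],0]
    - [2,[-9.3,0,2.5],0]
    - [2,[-9.3,4,2.5],0]
    - [2,[-9.3,8,2.5],0]
    - [2,[-9.3,10,2.5],0]
    - [2,[-9.3,10,2.5],0]
    - [2,[-9.3,10,2.5],0]
    - [2,[-9.3,10,2.5],0]

```text
time_s: 12.35
ee_pos: [0.5327, -0.1402, 0.0713]
eef_rot: [-1.573, 0.001, 1.851]
force: [-0.3, -0.0, -7.1]
grip_width: 0.0299
```

```bash
python3 - <<'E'
from h import *
print(tool()[1]["ee_pos"]);go(533,-148.5,36.8,105.9)
E
```

```text
[ 0.53268966 -0.14021333  0.07132366]
 t 12.35 shift [-0.8, 3.45, 0.21] turn 0.002 rows>= 1
```

Request:
jog_arm:
  targets:
    - [2,[-0.8,1,0.2],0]
    - [2,[-0.8,2,0.2],0]
    - [2,[-0.8,2.8,0.2],0]
    - [2,[-0.8,3.2,0.2],0]
    - [2,[-0.8,3.35,0.2],0]
    - [2,[-0.8,3.45,0.2],0]
    - [2,[-0.8,3.45,0.2],0]

```text
time_s: 13.05
ee_pos: [0.5317, -0.1486, 0.0366]
eef_rot: [-1.57, -0.001, 1.85]
force: [-14.0, 2.3, 17.7]
grip_width: 0.0297
```

Request:
jog_arm:
  targets:
    - [3.6,[0,0,0],0]
    - [4.5,[0,0,0],0]
    - [5.5,[0,0,0],0]
    - [6,[0,0,0],0]
    - [6,[0,-3,0],0]
    - [6,[0,-7,0],0]
    - [9.4,[0,-11,0],0]
    - [9.4,[0,-15,0],0]
    - [9.4,[0,-15,0],0]
    - [9.4,[0,-15,0],0]

```text
time_s: 14.05
ee_pos: [0.5323, -0.1487, 0.1855]
eef_rot: [-1.572, 0.001, 1.85]
force: [-0.2, 0.2, -0.1]
grip_width: 0.0887
```

```bash
python3 - <<'E'
from h import *
c,w,T=wrist(); z=w[...,2]
for ce,P in comps(w,(z>.037)&(z<.047),200): print(ce,len(P),np.median(P[:,2]),*rect(P))
go(593,198,170,90)
E
```

```text
[321. 229.] 3668 0.04192717553642614 [ 531.8 -148. ] [99.6 30. ] 15.9
[219. 224.] 3347 0.04196515305694032 [ 556.7 -234.9] [98.2 30.3] 15.8
 t 14.1 shift [31.63, 1.44, -15.44] turn 0.279 rows>= 8
```

Request:
jog_arm:
  targets:
    - [9.4,[4.5,0,-2.2],0.1]
    - [9.4,[9,0,-4.4],0.2]
    - [9.4,[13.5,0,-6.6],0.279]
    - [9.4,[18,0,-8.8],0.279]
    - [9.4,[22.5,0,-11],0.279]
    - [9.4,[27,0,-13.2],0.279]
    - [9.4,[31.6,0,-15.4],0.279]
    - [9.4,[31.6,0,-15.4],0.279]
    - [9.4,[31.6,0,-15.4],0.279]
    - [9.4,[31.6,0,-15.4],0.279]

```text
time_s: 15.1
ee_pos: [0.5928, 0.1964, 0.1841]
eef_rot: [-1.569, 0.001, 1.57]
force: [0.1, -0.5, 0.4]
grip_width: 0.0941
```

```bash
cat >> h.py <<'E'
def circ(P):
    "least-squares circle through outline of points (mm)"
    h=cv2.convexHull((P[:,:2]*1000).astype(np.float32))[:,0]
    (c,r)=cv2.minEnclosingCircle(h); A=np.c_[2*h,np.ones(len(h))]; s=np.linalg.lstsq(A,(h**2).sum(1),rcond=None)[0]
    return s[:2].round(1),np.sqrt(s[2]+s[0]**2+s[1]**2).round(1),np.round(c,1),round(r,1)
E
python3 - <<'E'
from h import *
c,w,T=wrist("w3"); z=w[...,2]; near=np.hypot(w[...,0]-.593,w[...,1]-.198)<.08
for n,lo,hi in(("flange",.018,.028),("boss",.051,.059)):
    for ce,P in comps(w,near&(z>lo)&(z<hi),200): print(n,ce,len(P),np.median(P[:,2]),circ(P))
print(T[:3,3]); go(593,198,47,90)
E
```

```text
flange [322. 219.] 5187 0.022969337758594388 (array([591.4, 197.9]), np.float64(51.8), array([591.4, 197.9]), 52.1)
boss [322. 235.] 1637 0.05454059768632047 (array([591.3, 197.9]), np.float64(30.8), array([591.5, 197.9]), 31.1)
[0.59278996 0.1963981  0.18406329]
 t 15.15 shift [0.19, 13.75, -0.02] turn -0.001 rows>= 3
```

View pics/w3.png

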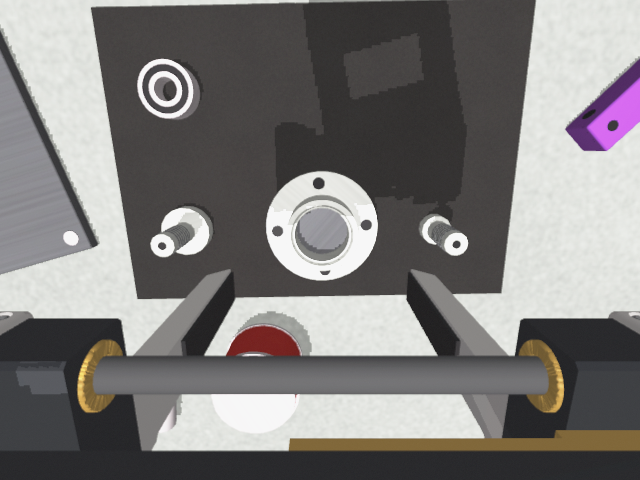

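The hub is clear at pixel (322,225). The flange and boss circle fits agree on (591.4,197.9) with the right radii. Grasping the boss.

Request:
jog_arm:
  targets:
    - [9.4,[0.15,4,0.14],0]
    - [9.4,[0.15,8,0.14],0]
    - [9.4,[0.15,11,0.14],0]
    - [9.4,[0.15,13,0.14],0]
    - [9.4,[0.15,13.7,0.14],0]
    - [9.4,[0.15,13.8,0.14],0]
    - [6,[0.15,13.8,0.14],0]
    - [5,[0.15,13.8,0.14],0]
    - [5,[0.15,13.8,0.14],0]
    - [5,[0.15,13.8,0.14],0]
  grip_force: 30

```text
time_s: 16.15
ee_pos: [0.5919, 0.1991, 0.0478]
eef_rot: [-1.572, -0.0, 1.571]
force: [0.1, -0.5, 0.4]
grip_width: 0.0657
```

Request:
jog_arm:
  targets:
    - [5,[0,0,0],0]
    - [5,[0,0,0],0]
    - [5,[0,0,0],0]
    - [5,[0,0,0],0]

```text
time_s: 16.55
ee_pos: [0.5919, 0.1988, 0.0478]
eef_rot: [-1.571, 0.0, 1.571]
force: [-2.7, -3.7, 5.8]
grip_width: 0.0617
```

```bash
python3 - <<'E'
from h import *
print(tool()[1]["ee_pos"]); go(546.2,-192.2,170,90)
E
```

```text
[0.59190614 0.19882406 0.0478006 ]
 t 16.55 shift [-39.1, -12.21, 4.57] turn 0.0 rows>= 9
```

Request:
jog_arm:
  targets:
    - [5,[0,-2,0],0]
    - [5,[0,-6,0],0]
    - [5,[-2,-10,0.2],0]
    - [5,[-6.5,-12,0.7],0]
    - [5,[-11.5,-12.2,1.3],0]
    - [5,[-16.5,-12.2,1.9],0]
    - [5,[-21.5,-12.2,2.5],0]
    - [5,[-26.5,-12.2,3.1],0]
    - [5,[-31,-12.2,3.7],0]
    - [5,[-35,-12.2,4.2],0]

```text
time_s: 17.55
ee_pos: [0.5488, -0.1531, 0.1687]
eef_rot: [-1.57, -0.0, 1.57]
force: [0.3, -0.5, -3.4]
grip_width: 0.0617
```

Request:
jog_arm:
  targets:
    - [5,[-3,0,0.3],0]
    - [5,[-4,0,0.4],0]
    - [5,[-4,2,0.4],0]
    - [5,[-4,5,0.4],0]
    - [5,[-4,7,0.4],0]
    - [5,[-4,7,0.4],0]
    - [5,[-4,7,0.4],0]
    - [5,[-4,7,0.4],0]

```text
time_s: 18.35
ee_pos: [0.5464, -0.1909, 0.1006]
eef_rot: [-1.573, 0.001, 1.571]
force: [0.5, 0.6, -4.4]
grip_width: 0.0617
```

```bash
python3 - <<'E'
from h import *
print(tool()[1]["ee_pos"],tool()[1]["grip_width"]); go(546.6,-192.2,77,90)
c,w,T=wrist("w4"); z=w[...,2]; near=np.hypot(w[...,0]-.546,w[...,1]+.192)<.08
for lo,hi in((.065,.078),(.078,.092),(.1,.115)):
    for ce,P in comps(w,near&(z>lo)&(z<hi),200): print(ce,len(P),np.median(P[:,2]),circ(P))
E
```

```text
[ 0.54641575 -0.19089714  0.1005584 ] 0.06173245506151149
 t 18.35 shift [-0.13, 2.36, -0.01] turn 0.001 rows>= 1
[321. 230.] 8657 0.07572365853947291 (array([ 545.9, -190.4]), np.float64(51.8), array([ 543.8, -190.5]), 52.0)
[264. 339.] 261 0.0759187656454263 (array([ 576.7, -214.1]), np.float64(15.3), array([ 580.7, -219.2]), 13.9)
[377. 339.] 267 0.07574707631337299 (array([ 576.4, -166.8]), np.float64(15.3), array([ 580.7, -161.6]), 13.7)
[321. 239.] 567 0.08545536109593502 (array([ 545.5, -190.4]), np.float64(30.7), array([ 529.9, -190.6]), 26.5)
[321. 296.] 5436 0.08289280171672538 (array([ 549.3, -190.5]), np.float64(22.0), array([ 547.1, -190.4]), 23.6)
[321. 300.] 6908 0.10696175083294192 (array([ 544.9, -191.9]), np.float64(33.9), array([ 536.5, -190.5]), 42.8)
```

View pics/w4.png

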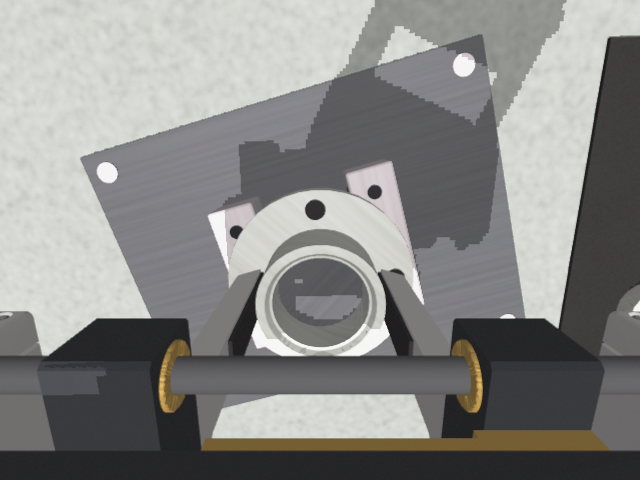

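The hub is held level at (545.7,-190.4), centred over the gap. Lowering it.

Request:
jog_arm:
  targets:
    - [5,[-0.13,0.8,0],0]
    - [5,[-0.13,1.5,0],0]
    - [5,[-0.13,1.9,0],0]
    - [5,[-0.13,2.15,0],0]
    - [5,[-0.13,2.27,0],0]
    - [5,[-0.13,2.35,0],0]
    - [5,[-0.13,2.35,0],0]

```text
time_s: 19.1
ee_pos: [0.5456, -0.1923, 0.0767]
eef_rot: [-1.571, 0.0, 1.571]
force: [-7.4, 2.8, 7.5]
grip_width: 0.0616
```

Request:
jog_arm:
  targets:
    - [6.6,[0,0,0],0]
    - [7,[0,0,0],0]
    - [7.5,[0,0,0],0]
    - [7.5,[0,0,0],0]
    - [7.5,[0,-3,0],0]
    - [7.5,[0,-7,0],0]
    - [8,[0,-10,0],0]
    - [9,[0,-12,0],0]
    - [9,[0,-12,0],0]
    - [9,[0,-12,0],0]

```text
time_s: 20.1
ee_pos: [0.5456, -0.1923, 0.195]
eef_rot: [-1.57, -0.0, 1.571]
force: [-0.8, 0.6, -0.6]
grip_width: 0.0898
```

```bash
python3 - <<'E'
from h import *
c,w,T=wrist("w5"); z=w[...,2]; near=np.hypot(w[...,0]-.546,w[...,1]+.192)<.08
for n,lo,hi in(("blk",.037,.047),("flange",.0475,.058),("boss",.08,.089)):
    for ce,P in comps(w,near&(z>lo)&(z<hi),200): print(n,ce,len(P),np.median(P[:,2]),circ(P),rect(P))
P=w[near&(z>.0475)&(z<.058)]; f=np.linalg.lstsq(np.c_[P[:,:2],np.ones(len(P))],P[:,2],rcond=None)[0]; print("tilt",f[:2])
go(470,64,130,90)
E
```

```text
blk [373. 208.] 1978 0.04190042179477538 (array([ 534.2, -155. ]), np.float64(48.9), array([ 532.2, -148.3]), 51.4) (array([ 532. , -147.7]), array([100. ,  30.2]), 16.1)
blk [266. 238.] 1596 0.04192736856670359 (array([ 555.9, -227.5]), np.float64(49.3), array([ 557.6, -234.9]), 51.3) (array([ 557.7, -235. ]), array([100. ,  30.3]), 15.8)
flange [320. 222.] 5702 0.051999184111570146 (array([ 545.1, -191.8]), np.float64(51.8), array([ 545.2, -191.9]), 52.1) (array([ 544.9, -191.9]), array([103.4, 103.3]), -30.4)
boss [320. 241.] 1868 0.08355677198385589 (array([ 545.1, -191.8]), np.float64(30.9), array([ 545.3, -191.9]), 31.3) (array([ 545. , -191.8]), array([61.7, 61.4]), 18.2)
tilt [ 0.00140269 -0.00067337]
 t 20.15 shift [25.61, 6.46, 7.52] turn 0.0 rows>= 6
```

Request:
jog_arm:
  targets:
    - [9,[4.5,0,1.3],0]
    - [9,[9,0,2.6],0]
    - [9,[13.5,1,4],0]
    - [9,[18,3,5.3],0]
    - [9,[22,4.5,6.5],0]
    - [9,[25.6,6,7.5],0]
    - [9,[25.6,6,7.5],0]
    - [9,[25.6,6,7.5],0]
    - [9,[25.6,6,7.5],0]

```text
time_s: 21.05
ee_pos: [0.4709, 0.063, 0.1355]
eef_rot: [-1.57, 0.0, 1.57]
force: [0.3, 0.1, 0.5]
grip_width: 0.0899
```

```bash
python3 - <<'E'
from h import *
c,w,T=wrist("w6"); z=w[...,2]; near=np.hypot(w[...,0]-.47,w[...,1]-.064)<.05
for ce,P in comps(w,near&(z>.016)&(z<.026),200): print(ce,len(P),np.median(P[:,2]),circ(P))
print(T[:3,3]); go(470,64,30,90)
E
```

```text
[322. 240.] 2183 0.020437144974803978 (array([470.3,  64.3]), np.float64(23.4), array([470.4,  64.3]), 23.7)
[0.47092339 0.06296522 0.13552646]
 t 21.1 shift [0.12, 10.57, 0.1] turn -0.001 rows>= 3
```

Request:
jog_arm:
  targets:
    - [8,[0.1,4,0.06],0]
    - [8,[0.1,8,0.06],0]
    - [8,[0.1,10,0.06],0]
    - [8,[0.1,10.6,0.06],0]
    - [8,[0.1,10.6,0.06],0]
    - [8,[0.1,10.6,0.06],0]
    - [5,[0.1,10.6,0.06],0]
    - [3,[0.1,10.6,0.06],0]
    - [3,[0.1,10.6,0.06],0]
    - [3,[0.1,10.6,0.06],0]
  grip_force: 20

```text
time_s: 22.1
ee_pos: [0.4702, 0.0647, 0.03]
eef_rot: [-1.571, -0.0, 1.571]
force: [-0.1, 0.6, -0.2]
grip_width: 0.0517
```

Request:
jog_arm:
  targets:
    - [3,[0,0,0],0]
    - [3,[0,0,0],0]
    - [3,[0,0,0],0]
    - [3,[0,0,0],0]
    - [3,[0,0,0],0]

```text
time_s: 22.6
ee_pos: [0.4702, 0.0647, 0.0299]
eef_rot: [-1.571, -0.0, 1.571]
force: [-1.5, -0.3, 5.6]
grip_width: 0.0468
```

```bash
python3 - <<'E'
from h import *
print(tool()[1]["ee_pos"],tool()[1]["grip_width"]); go(545.2,-192.0,150,90)
E
```

```text
[0.47018344 0.06468106 0.02988388] 0.046781653733129626
 t 22.6 shift [-25.67, -12.01, -7.5] turn 0.0 rows>= 6
```

Request:
jog_arm:
  targets:
    - [3,[0,-2,0],0]
    - [3,[0,-6,0],0]
    - [3,[0,-10,-0.5],0]
    - [3,[-4.5,-12,-1.5],0]
    - [3,[-9,-12,-2.7],0]
    - [3,[-13.5,-12,-4],0]
    - [3,[-18,-12,-5.3],0]
    - [3,[-22.5,-12,-6.6],0]
    - [3,[-25.6,-12,-7.5],0]
    - [3,[-25.6,-12,-7.5],0]

```text
time_s: 23.6
ee_pos: [0.5452, -0.1947, 0.1488]
eef_rot: [-1.57, 0.0, 1.568]
force: [1.1, 0.1, -1.9]
grip_width: 0.0462
```

Request:
jog_arm:
  targets:
    - [3,[0,1,0],0]
    - [3,[0,1,0],0]
    - [3,[0,1,0],0]
    - [3,[0,1,0],0]
    - [3,[0,1,0],0]

```text
time_s: 24.1
ee_pos: [0.5453, -0.1909, 0.1401]
eef_rot: [-1.571, 0.0, 1.572]
force: [-0.3, 0.4, -0.7]
grip_width: 0.0464
```

```bash
python3 - <<'E'
from h import *
print(tool()[1]["ee_pos"],tool()[1]["grip_width"],tool()[1]["force"]); go(545.4,-192.3,107,90)
c,w,T=wrist("w7"); z=w[...,2]; near=np.hypot(w[...,0]-.546,w[...,1]+.192)<.06
for n,lo,hi in(("fl",.0475,.057),("boss",.08,.089),("brg",.118,.14)):
    for ce,P in comps(w,near&(z>lo)&(z<hi),200): print(n,ce,len(P),np.median(P[:,2]),circ(P))
E
```

```text
[ 0.54527487 -0.19085017  0.14005781] 0.04637450394637706 [-0.26108784  0.36845899 -0.74518566]
 t 24.1 shift [-0.14, 3.31, -0.01] turn 0.001 rows>= 1
fl [319. 220.] 6209 0.0520342853425769 (array([ 544.9, -191.8]), np.float64(51.7), array([ 545. , -191.8]), 52.0)
boss [318. 240.] 1546 0.0835912898745468 (array([ 544.4, -191.6]), np.float64(30.5), array([ 544.8, -191.7]), 30.9)
brg [321. 289.] 6537 0.1304488108633384 (array([ 542.8, -190.8]), np.float64(27.7), array([ 535.2, -190.3]), 35.1)
```

View pics/w7.png

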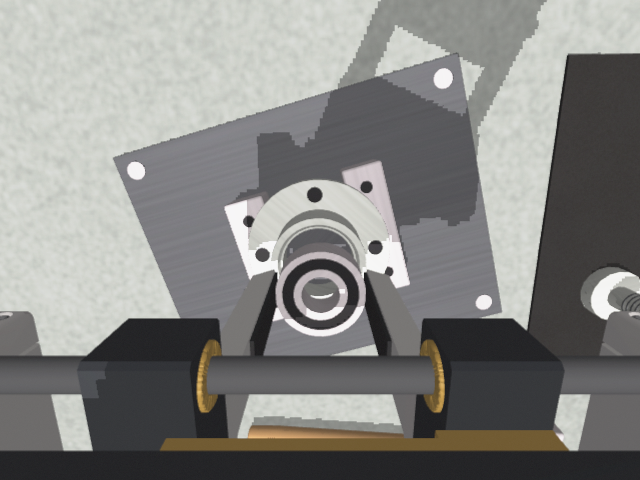

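The bearing is held level above the hub mouth, at pixel (320,292). Lowering it.

Request:
jog_arm:
  targets:
    - [3,[-0.14,1,0.01],0]
    - [3,[-0.14,1.8,0.01],0]
    - [3,[-0.14,2.3,0.01],0]
    - [3,[-0.14,2.6,0.01],0]
    - [3,[-0.14,2.8,0.01],0]
    - [3,[-0.14,2.8,0.01],0]
    - [3,[-0.14,2.8,0.01],0]

```text
time_s: 24.85
ee_pos: [0.5452, -0.1928, 0.112]
eef_rot: [-1.571, 0.0, 1.571]
force: [-0.0, -0.7, -0.7]
grip_width: 0.0466
```

```bash
python3 - <<'E'
from h import *
print(tool()[1]["ee_pos"],tool()[1]["force"]); go(545.2,-192.3,107,90)
c,w,T=wrist(); z=w[...,2]; near=np.hypot(w[...,0]-.546,w[...,1]+.192)<.0245
P=w[near&(z>.095)&(z<.115)];m=np.median(P[:,2]);P=P[abs(P[:,2]-m)<.002];print(m,circ(P))
E
```

```text
[ 0.54517075 -0.19276295  0.1119529 ] [-0.04360119 -0.74738385 -0.71532997]
 t 24.85 shift [0.05, 0.5, -0.0] turn 0.0 rows>= 1
0.10240658961995566 (array([ 545.4, -192.1]), np.float64(23.7), array([ 545.3, -192. ]), 24.2)
```

Request:
jog_arm:
  targets:
    - [3,[0.04,0.15,0.02],0]
    - [3,[0.04,0.25,0.02],0]
    - [3,[0.04,0.35,0.02],0]
    - [3,[0.04,0.43,0.02],0]
    - [3,[0.04,0.5,0.02],0]
    - [3,[0.04,0.5,0.02],0]
    - [3,[0.04,0.5,0.02],0]

```text
time_s: 25.6
ee_pos: [0.5449, -0.1923, 0.1069]
eef_rot: [-1.571, 0.0, 1.571]
force: [-2.1, 1.4, 2.4]
grip_width: 0.0465
```

Request:
jog_arm:
  targets:
    - [5,[0,0,0],0]
    - [5.5,[0,0,0],0]
    - [6,[0,0,0],0]
    - [6,[0,0,0],0]
    - [6,[0,-2,0],0]
    - [6,[0,-5,0],0]
    - [6,[0,-9,0],0]
    - [6,[0,-9,0],0]
    - [6,[0,-9,0],0]

```text
time_s: 26.5
ee_pos: [0.545, -0.1924, 0.1972]
eef_rot: [-1.572, 0.001, 1.571]
force: [0.4, -0.8, -0.8]
grip_width: 0.0599
```

```bash
python3 - <<'E'
from h import *
c,w,T=wrist("w8"); z=w[...,2]; near=np.hypot(w[...,0]-.546,w[...,1]+.192)<.06
for n,lo,hi in(("fl",.0475,.057),("boss",.08,.089),("brg",.093,.11)):
    for ce,P in comps(w,near&(z>lo)&(z<hi),100):
        f=np.linalg.lstsq(np.c_[P[:,:2],np.ones(len(P))],P[:,2],rcond=None)[0]
        print(n,ce,len(P),np.median(P[:,2]),circ(P),"tilt",f[:2].round(4))
print(T[:3,3]);go(597,68,190,90)
E
```

```text
fl [321. 222.] 5601 0.05199645913272549 (array([ 545.1, -191.8]), np.float64(51.8), array([ 545.2, -191.8]), 52.1) tilt [ 0.0005 -0.0002]
boss [321. 232.] 1477 0.08380162379603345 (array([ 545.1, -191.8]), np.float64(30.9), array([ 545.2, -191.7]), 31.1) tilt [0.0088 0.0005]
brg [321. 245.] 2436 0.09743472851022719 (array([ 545. , -191.9]), np.float64(23.4), array([ 545. , -191.9]), 23.7) tilt [ 0.0012 -0.0023]
[ 0.54501016 -0.19237475  0.1971982 ]
 t 26.55 shift [26.02, 0.61, -5.25] turn 0.0 rows>= 6
```

The bearing is seated, level and centred to 0.1 mm. Now the wide driver.

Request:
jog_arm:
  targets:
    - [7,[4.5,0,-0.9],0]
    - [7,[9,0,-1.8],0]
    - [7,[13.5,0,-2.7],0]
    - [7,[18,0,-3.6],0]
    - [7,[22,0.5,-4.5],0]
    - [7,[26,2,-5.2],0]
    - [6,[26,3,-5.2],0]
    - [6,[26,3,-5.2],0]
    - [6,[26,3,-5.2],0]
    - [6,[26,3,-5.2],0]

```text
time_s: 27.55
ee_pos: [0.5969, 0.0665, 0.1671]
eef_rot: [-1.571, 0.0, 1.569]
force: [0.2, -0.0, 0.2]
grip_width: 0.0599
```

```bash
python3 - <<'E'
from h import *
c,w,T=wrist("w9"); z=w[...,2]; near=np.hypot(w[...,0]-.597,w[...,1]-.068)<.05
for n,lo,hi in(("disc",.013,.021),("top",.064,.071)):
    for ce,P in comps(w,near&(z>lo)&(z<hi),60): print(n,ce,len(P),np.median(P[:,2]),circ(P))
print(T[:3,3]); go(596,68,51,90)
E
```

```text
disc [321. 225.] 1224 0.016895987264233525 (array([596.3,  67.1]), np.float64(22.6), array([596.6,  67.2]), 23.1)
top [321. 245.] 499 0.06699167636694009 (array([596.2,  67.4]), np.float64(9.7), array([596.2,  67.4]), 9.8)
[0.59692836 0.06649291 0.16713658]
 t 27.6 shift [0.14, 11.63, 0.11] turn -0.001 rows>= 3
```

View pics/w9.png

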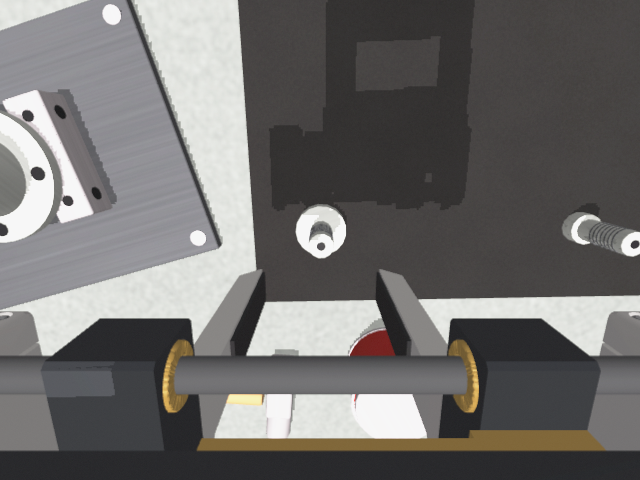

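The wide driver is at pixel (321,225). Its disc radius of 22.6 confirms it, at (596.3,67.2). Grasping the handle.

Request:
jog_arm:
  targets:
    - [6,[0.05,4,0.07],0]
    - [6,[0.05,8,0.07],0]
    - [6,[0.05,11,0.07],0]
    - [6,[0.05,11.9,0.07],0]
    - [6,[0.05,11.9,0.07],0]
    - [5,[0.05,11.9,0.07],0]
    - [3,[0.05,11.9,0.07],0]
    - [1,[0.05,11.9,0.07],0]
    - [1,[0.05,11.9,0.07],0]
    - [1,[0.05,11.9,0.07],0]
  grip_force: 20

```text
time_s: 28.6
ee_pos: [0.5962, 0.0682, 0.0481]
eef_rot: [-1.571, 0.0, 1.571]
force: [0.1, 0.7, 0.2]
grip_width: 0.0235
```

Request:
jog_arm:
  targets:
    - [1,[0,0,0],0]
    - [1,[0,0,0],0]
    - [1,[0,0,0],0]
    - [1,[0,0,0],0]
    - [1,[0,0,0],0]
    - [1,[0,0,0],0]

```text
time_s: 29.2
ee_pos: [0.5962, 0.0682, 0.048]
eef_rot: [-1.571, 0.0, 1.571]
force: [-2.1, -0.4, 4.8]
grip_width: 0.0198
```

```bash
python3 - <<'E'
from h import *
print(tool()[1]["ee_pos"],tool()[1]["grip_width"]); go(545.1,-192.4,175,90)
E
```

```text
[0.59619931 0.06818689 0.04795957] 0.01975879678199412
 t 29.2 shift [-26.06, -12.7, 5.11] turn 0.0 rows>= 6
```

Request:
jog_arm:
  targets:
    - [1,[0,-3,0],0]
    - [1,[0,-7,0],0]
    - [1,[0,-11,0],0]
    - [1,[-4,-13,0.8],0]
    - [1,[-8.5,-13,1.7],0]
    - [1,[-13,-13,2.6],0]
    - [1,[-17.5,-13,3.5],0]
    - [1,[-22,-13,4.4],0]
    - [1,[-25,-13,5],0]
    - [1,[-26,-12.7,5.1],0]

```text
time_s: 30.2
ee_pos: [0.5444, -0.1944, 0.1745]
eef_rot: [-1.571, 0.0, 1.568]
force: [0.6, 0.2, -1.8]
grip_width: 0.0196
```

Request:
jog_arm:
  targets:
    - [1,[0,0.8,0],0]
    - [1,[0,1.6,0],0]
    - [1,[0,2,0],0]
    - [1,[0,2,0],0]
    - [1,[0,2,0],0]

```text
time_s: 30.7
ee_pos: [0.5454, -0.1911, 0.1548]
eef_rot: [-1.571, -0.0, 1.572]
force: [-0.1, 0.5, -1.0]
grip_width: 0.0194
```

```bash
python3 - <<'E'
from h import *
print(tool()[1]["ee_pos"],tool()[1]["grip_width"],tool()[1]["force"]); go(545.0,-192.2,143,90)
c,w,T=wrist("w10"); z=w[...,2]; t=T[:3,3]; near=np.hypot(w[...,0]-t[0],w[...,1]-t[1])<.03
for n,lo,hi in(("disc",t[2]-.038,t[2]-.026),("top",t[2]+.013,t[2]+.024),("brg",.093,.1)):
    for ce,P in comps(w,near&(z>lo)&(z<hi),100): print(n,ce,len(P),np.median(P[:,2]),circ(P),(P.mean(0)*1000).round(1))
E
```

```text
[ 0.54538507 -0.19110093  0.15475175] 0.019392216736065816 [-0.1067929   0.52171678 -1.04433338]
 t 30.7 shift [-0.11, 1.18, 0.04] turn 0.001 rows>= 1
disc [321. 257.] 1876 0.12366507533686588 (array([ 541. , -190.9]), np.float64(19.8), array([ 541.2, -190.7]), 22.2) [ 532.4 -190.6  123.5]
top [320. 312.] 2260 0.17366618095966796 (array([ 534.6, -190.9]), np.float64(20.9), array([ 535.7, -190.6]), 22.1) [ 541.9 -190.6  173.4]
brg [314. 238.] 584 0.09774778742388786 (array([ 544.5, -191.9]), np.float64(23.1), array([ 540.4, -192.7]), 22.8) [ 527.7 -194.8   97.5]
```

View pics/w10.png

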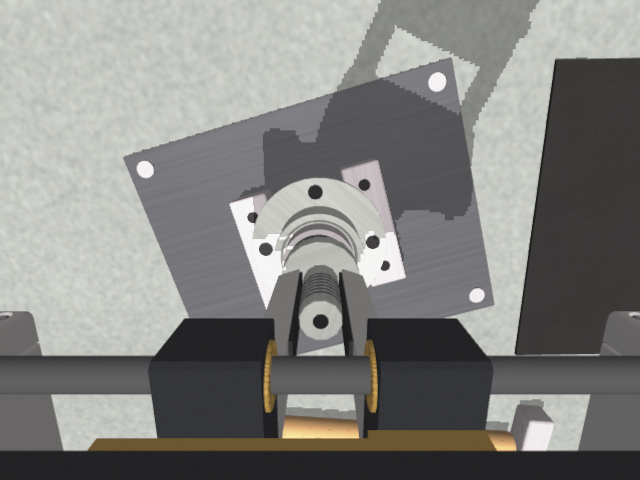

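The driver is held upright above the bearing, at pixel (320,260). Lowering it.

Request:
jog_arm:
  targets:
    - [1,[-0.12,0.4,0.04],0]
    - [1,[-0.12,0.7,0.04],0]
    - [1,[-0.12,0.9,0.04],0]
    - [1,[-0.12,1.02,0.04],0]
    - [1,[-0.12,1.1,0.04],0]
    - [1,[-0.12,1.17,0.04],0]
    - [1,[-0.12,1.17,0.04],0]

```text
time_s: 31.45
ee_pos: [0.5448, -0.193, 0.143]
eef_rot: [-1.571, 0.0, 1.571]
force: [-0.0, 0.1, -0.8]
grip_width: 0.0196
```

Request:
jog_arm:
  targets:
    - [1,[0.06,0,-0.02],0]
    - [1,[0.06,0,-0.02],0]
    - [1,[0.06,0.03,-0.02],0]
    - [1,[0.06,0.05,-0.02],0]
    - [1,[0.06,0.05,-0.02],0]

```text
time_s: 31.95
ee_pos: [0.5451, -0.1924, 0.143]
eef_rot: [-1.571, 0.0, 1.571]
force: [-1.7, 1.5, 5.8]
grip_width: 0.0196
```

Contact at 143.0 mm, as expected. Releasing, then rising along the handle.

Request:
jog_arm:
  targets:
    - [2.3,[0,0,0],0]
    - [2.8,[0,0,0],0]
    - [3.5,[0,0,0],0]
    - [4.5,[0,0,0],0]
    - [4.5,[0,-1.5,0],0]
    - [4.5,[0,-4,0],0]
    - [4.5,[0,-7,0],0]
    - [5,[0,-10,0],0]
    - [5,[0,-12,0],0]
    - [5,[0,-12,0],0]

```text
time_s: 32.95
ee_pos: [0.5457, -0.1927, 0.2652]
eef_rot: [-1.575, 0.002, 1.571]
force: [-0.2, -0.3, -0.0]
grip_width: 0.0503
```

```bash
python3 - <<'E'
from h import *
c,w,T=wrist("w11"); z=w[...,2]; near=np.hypot(w[...,0]-.545,w[...,1]+.192)<.06
for n,lo,hi in(("blk",.037,.047),("fl",.0475,.057),("boss",.08,.089),("brg",.093,.1),("disc",.108,.114),("top",.157,.166)):
    for ce,P in comps(w,near&(z>lo)&(z<hi),60): print(n,ce,len(P),np.median(P[:,2]).round(4),*circ(P)[:2],rect(P) if n=="blk" else "")
for n in("scene","side"):
    d=optics.camera(n); cv2.imwrite(f"pics/{n}9.png",d["img"][:,:,::-1])
    v=cloud(d); z=v[...,2]
    for ce,P in comps(v,(z>.06)&(z<.18)&(abs(v[...,0]-.65)<.2)&(v[...,1]>-.23)&(v[...,1]<.35),20): print(n,ce,len(P),(P.mean(0)*1000).round(1),P[:,2].max().round(3))
E
```

```text
blk [362. 198.] 649 0.042 [ 544.  -187.7] 55.9 (array([ 532.2, -148.4]), array([98.7, 28.5]), 16.0)
blk [279. 220.] 588 0.042 [ 546.6 -196.6] 55.6 (array([ 557.3, -235. ]), array([99.2, 30.1]), 15.5)
fl [321. 209.] 3977 0.0519 [ 545.  -191.8] 51.8 
boss [322. 211.] 864 0.0837 [ 545.  -191.7] 30.8 
brg [323. 206.] 105 0.0977 [ 544.5 -191.8] 23.1 
disc [321. 223.] 1194 0.1119 [ 545. -192.] 22.5 
top [321. 243.] 502 0.1619 [ 545.  -191.9] 9.7 
scene [249. 175.] 599 [ 551.1 -181.1  102.9] 0.166
scene [244. 306.] 830 [743.4 136.8  67.3] 0.075
scene [338. 332.] 60 [596.7 307.7  65.6] 0.072
side [316. 162.] 779 [ 539.6 -177.5   99.9] 0.164
side [167. 224.] 762 [736.1 141.2  66.9] 0.07
side [188. 287.] 125 [592.5 309.3  65.6] 0.069
```

View pics/side9.png

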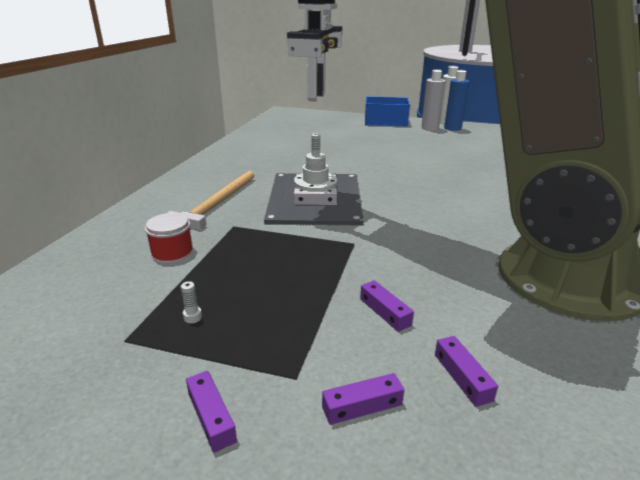

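The stack stands upright at pixel (316,170), the gripper is clear, and the narrow driver, hammer and tin are unmoved. Handing in.

```bash
python3 -c "
from station import ctrl; print(ctrl.get_obs()['time_s'], ctrl.hand_in())"
```

```text
the job is handed in; nothing more can be done
33.1 None
```

The hub is set up on the plate as asked, and I handed the job in at 33.1 s of the 139 s allowed. The station reports no verdict.

The last wrist-camera check, taken after releasing everything, showed:

| Part | Result |
|---|---|
| Blocks | Flat on the plate, one left and one right of the middle, gap about 60 mm, turned 15.5–16.0° against the plate's 16° |
| Hub | Flange on both blocks, top at the expected 52 mm; slope under 0.1° when measured before the driver went on; centre about 2 mm from the plate's middle |
| Bearing | Measured before the driver went on: seated within 0.2 mm of the bore's centre, level to about 0.15° |
| Wide driver | Standing handle up, within about 0.2 mm of the bearing's centre, gripper clear |

The narrow driver, hammer and tin look unmoved in the final side view. The scene and side cameras disagreed with each other by up to about 4 mm, so I used the wrist camera. It agreed with the known heights to within about 0.6 mm. No check failed.

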